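# Take the dried scrapers down from the drip rack

### The arm

A 6-joint arm with a two-finger parallel gripper is mounted at the origin on the work surface. World frame = base frame: x ahead of the robot, y to its left, z up, the work surface at z = 0. Lengths are in mm, angles in rad, forces in N, time in s.
With the tool pointing down it reaches from about 300 to 775 mm from the base axis. Payload 14.6 kg.
Tool frame: the origin (TCP) lies on the centre line of the jaws, within the pads' length; the fingertips stand 22 mm ahead of it and the grasp point (between the pads) lies 3 mm ahead of it; z points along the fingers, y is the line along which they close (so a half turn about z gives the same grasp; the last joint's range is limited). The gripper opens to 94 mm and grips with 3 to 60 N. Pads are 16 mm wide; open, the fingers measure 119 mm over their backs; the gripper's body (75 mm by 177 mm) begins 78 mm behind the grasp point.
Start: joints at [-1.173, 0.3, 1.521, -0, 1.321, -0.067], TCP at [246.526, -491.645, 227.446] pointing down, gripper open.
Joint ranges: [-3.03, 3.03], [-0.79, 2.21], [0.23, 2.52], [-1.04, 4.18], [0, 3.07], [-2.55, 2.55]. Speed limits (rad/s): [2.22, 2.22, 2.57, 3.14, 3.14, 3.14].

### API

Orientations are given as a unit quaternion [x, y, z, w].
In Python, from rig import robot gives the robot as it stands.
- The arm moves only by the shell command python3 -m inch 'ROWS' [FORCE]. ROWS is a JSON object of lists of equal length, an entry for each row: "turn": the turn, a rotation vector about the tool's x, y, z in degrees, a list of three; "slide": the shift along the tool's x, y, z in cm, a list of three; "jaw": the opening, from 0 (shut) to 1 (fully open). In form: {"turn": [[rx, ry, rz], ...], "slide": [[x, y, z], ...], "jaw": [jaw, ...]}. A call has 1 to 20 rows; each row is the pose to reach, as a shift and turn from the pose commanded when the call began, along the tool's axes at that moment; what a row does not reach only later rows make up. A row lasts 1/10 s, in which the tool goes at most 50 mm and 8.59 degrees, less where a joint would pass 70% of its speed; a pose out of reach is approached as far as the arm can. A call with a gripper value outside its range is refused whole. The fingers move at their own pace and stop on an object; FORCE is the grip in N (left out, the last holds). Time passes only in rows, so rows that repeat a pose let the fingers close. It gives the time, the measured TCP pose, the force, the opening and the grip force at its end, in the units of the state.
- robot.get_state(): the state, without advancing time (a new reading comes with each control period).
- robot.snapshot(name): name is "scene" or "top"; returns a dict with "color" (480x640x3 uint8, blue, green, red), "range_z" (480x640 float32, mm along the optical axis (not along the pixel's ray), 0 where there is no reading), "fx", "fy", "cx", "cy" (pixels), "eye" and "rotation" of the camera in the world. Camera axes: x right, y down, z forward; pixel columns grow to the right and rows downward; lengths in mm; the calibration is good to about 2 mm. A picture is of the moment at which its call begins.
- robot.finish_job(): hands the job in; it is judged then, once.
Trained networks look in the newest picture that a camera, given by its name, has taken for a name from the list of things; names that differ only in an ending like _2 or _b are one class to them, and where a whole thing is asked for, a point or a joint stands for the part that bears it (a point fixed in the world has none). Each returns a list of dicts, best first, with "p" (0 to 1); they miss things now and then, are a little off and sometimes report something else, mostly with a low value. They report only what shows in the picture. A call takes as long as a camera call.
- robot.masks_of(camera, name): "mask" (480x640 bool, what is visible of it) and "centre" ([column, row] in pixels, amid what is visible of it).
The state is a dict: "time_s": time; "qpos": joint angles; "qvel": joint speeds; "effort": joint torques, N m; "tcp_pos": TCP position; "tool_rot": TCP orientation; "force": force on the tool from outside, world axes, zero at the start; "moment": the same for the moment, N m; "finger_gap": opening from 0.0 (shut) to 1.0 (fully open); "gripper_force": force on a finger pad.
Only numpy, scipy, OpenCV 4.12 (cv2) and the standard library are available. Lean on these libraries where they do the work, as an engineer would, in place of code of your own. Each camera call takes 0.05 s, during which the arm holds its last target. There are 200 camera calls.

### The job

The lacquer is dry: swing the drip rack's keeper right back, take out every scraper hanging in the rack - turn each a quarter so that its blade comes up edgewise between the rails - and stand them side by side in the sloping packing rack, blade edge down on the floor of the trough and handle up, leaning back on the rest board. When all of them stand there, swing the keeper of the empty drip rack down again. Leave the tin, the hammer and the brush where they are.

Things in the scene. Friction and masses are not known exactly. Their poses are not given: they have to be found in the camera images.
- drip_rack: Fixed dark steel rack; origin on the bench under its middle, y along its rails, z up. Two rails (20 mm wide, 10 thick, 308 long between two end plates), tops 100 mm above the bench, leave a 22 mm gap centred on x = 0; open space below down to a drip tray (4 mm). Scrapers hang in the gap about 80 mm apart, blades below the rails and crosswise.
- keeper (a joint): Hinged U-shaped bail of 8 mm bar, 0.2 kg, arm 32 mm. 0 rad: down, bar along the rails 22 mm to the -x side of the gap's middle, just over the hand guards, so nothing can be lifted out. It swings up and over to the rack's -x side, to a stop at 2.3 rad where it stays by its weight; below 1.57 it falls shut. Slight friction.
- keeper_grip (a point): Middle of the keeper's grip: a dark steel sleeve, 14 mm in diameter, 50 mm long along the rack's y, in line with the keeper's bar and beyond the rack's +y end; free space all round. It moves with the keeper, 32 mm from the hinge axis; down, it is 111 mm above the bench.
- keeper_hinge (a point): Point on the keeper's fixed hinge axis (along the drip rack's y) beside the middle of the grip: 54 mm to the -x side of the gap's middle, 111 mm above the bench.
- packing_rack: Fixed rack, 356 mm wide (y), sloping 27 deg from vertical: foot at its +x, top towards its -x. Origin on the bench. From a standing scraper's axis, square to the slope (+ = outwards): steel blade trough along y, open at the top, inside -6 to +12 mm, front 35 and back 40 mm deep; plywood rest board for the hand guards, 79 to 115 mm up the slope from the trough's floor, face at -25.
- bay_1 (a point): Bay 1 of the packing rack (counted towards its +y, 80 mm apart, empty at the start): the point on the trough's floor, 55 mm to the rack's +x from its origin and 50 mm above the bench, where the middle of a standing scraper's blade edge belongs. 8 mm pegs on the rest board, 40 mm to either side, reach to 6 mm short of the scraper's axis.
- bay_2 (a point): Bay 2 of the packing rack (counted towards its +y, 80 mm apart, empty at the start): the point on the trough's floor, 55 mm to the rack's +x from its origin and 50 mm above the bench, where the middle of a standing scraper's blade edge belongs. 8 mm pegs on the rest board, 40 mm to either side, reach to 6 mm short of the scraper's axis.
- bay_3 (a point): Bay 3 of the packing rack (counted towards its +y, 80 mm apart, empty at the start): the point on the trough's floor, 55 mm to the rack's +x from its origin and 50 mm above the bench, where the middle of a standing scraper's blade edge belongs. 8 mm pegs on the rest board, 40 mm to either side, reach to 6 mm short of the scraper's axis.
- bay_4 (a point): Bay 4 of the packing rack (counted towards its +y, 80 mm apart, empty at the start): the point on the trough's floor, 55 mm to the rack's +x from its origin and 50 mm above the bench, where the middle of a standing scraper's blade edge belongs. 8 mm pegs on the rest board, 40 mm to either side, reach to 6 mm short of the scraper's axis.
- scraper_a: Broad scraper, 180 mm long, 0.2 to 0.3 kg, may be absent, all alike. Origin: middle of its blade edge; z up towards the handle's end, y across the blade, x through its thickness. Wooden handle 26 (y) x 22 mm (x), z = 95 to 180. It starts upright, hung by its hand guard, blade crosswise to the gap within 0.25 rad; it comes up only with the blade in line with the gap, within 13 deg.
- scraper_a_guard (a point): Middle of the underside of that scraper's round steel hand guard (disc 50 mm in diameter, 5 mm thick), at its z = 90 mm; it rests on the rails. Below it a 12 (y) x 8 mm neck, then the flat violet blade, 4 mm thick: shoulder 46 mm wide from z = 66 to 54, then 66 mm wide down to the edge.
- scraper_a_butt (a point): Middle of that scraper's handle end, at its z = 180 mm.
- scraper_b: Broad scraper, 180 mm long, 0.2 to 0.3 kg, may be absent, all alike. Origin: middle of its blade edge; z up towards the handle's end, y across the blade, x through its thickness. Wooden handle 26 (y) x 22 mm (x), z = 95 to 180. It starts upright, hung by its hand guard, blade crosswise to the gap within 0.25 rad; it comes up only with the blade in line with the gap, within 13 deg.
- scraper_b_guard (a point): Middle of the underside of that scraper's round steel hand guard (disc 50 mm in diameter, 5 mm thick), at its z = 90 mm; it rests on the rails. Below it a 12 (y) x 8 mm neck, then the flat violet blade, 4 mm thick: shoulder 46 mm wide from z = 66 to 54, then 66 mm wide down to the edge.
- scraper_b_butt (a point): Middle of that scraper's handle end, at its z = 180 mm.
- scraper_c: Broad scraper, 180 mm long, 0.2 to 0.3 kg, may be absent, all alike. Origin: middle of its blade edge; z up towards the handle's end, y across the blade, x through its thickness. Wooden handle 26 (y) x 22 mm (x), z = 95 to 180. It starts upright, hung by its hand guard, blade crosswise to the gap within 0.25 rad; it comes up only with the blade in line with the gap, within 13 deg.
- scraper_c_guard (a point): Middle of the underside of that scraper's round steel hand guard (disc 50 mm in diameter, 5 mm thick), at its z = 90 mm; it rests on the rails. Below it a 12 (y) x 8 mm neck, then the flat violet blade, 4 mm thick: shoulder 46 mm wide from z = 66 to 54, then 66 mm wide down to the edge.
- scraper_c_butt (a point): Middle of that scraper's handle end, at its z = 180 mm.
- scraper_d: Broad scraper, 180 mm long, 0.2 to 0.3 kg, may be absent, all alike. Origin: middle of its blade edge; z up towards the handle's end, y across the blade, x through its thickness. Wooden handle 26 (y) x 22 mm (x), z = 95 to 180. It starts upright, hung by its hand guard, blade crosswise to the gap within 0.25 rad; it comes up only with the blade in line with the gap, within 13 deg.
- scraper_d_guard (a point): Middle of the underside of that scraper's round steel hand guard (disc 50 mm in diameter, 5 mm thick), at its z = 90 mm; it rests on the rails. Below it a 12 (y) x 8 mm neck, then the flat violet blade, 4 mm thick: shoulder 46 mm wide from z = 66 to 54, then 66 mm wide down to the edge.
- scraper_d_butt (a point): Middle of that scraper's handle end, at its z = 180 mm.
- lacquer_tin: Bystander: closed steel tin, 72 mm in diameter, 85 mm high.
- mallet: Bystander: hammer 240 mm long lying on the bench.
- flat_brush: Bystander: brush 190 mm long lying on the bench.

How it is judged (in metres and radians):
On the way, in this order (a step that is already met when the one before it is completed fails the run):
1. the keeper is swung right back (value of joint keeper above 1.9 rad), for 0.2 s.
2. every scraper stands in the packing rack (x of scraper_a in the frame of packing_rack between 0.03 and 0.075 m and y of scraper_a in the frame of packing_rack between -0.178 and 0.178 m and z of scraper_a in the frame of packing_rack between 0.035 and 0.07 m and angle between scraper_a's own z axis and vertical between 0.35 and 0.6 rad and x of each of scraper_a_butt, scraper_b_butt, scraper_c_butt, scraper_d_butt in the frame of packing_rack below -0.02 m and angle between the y axis of each of scraper_a, scraper_b, scraper_c, scraper_d and the y axis of packing_rack, either way round below 0.21 rad and x of scraper_b in the frame of packing_rack between 0.03 and 0.075 m and y of scraper_b in the frame of packing_rack between -0.178 and 0.178 m and z of scraper_b in the frame of packing_rack between 0.035 and 0.07 m and angle between scraper_b's own z axis and vertical between 0.35 and 0.6 rad and x of scraper_c in the frame of packing_rack between 0.03 and 0.075 m and y of scraper_c in the frame of packing_rack between -0.178 and 0.178 m and z of scraper_c in the frame of packing_rack between 0.035 and 0.07 m and angle between scraper_c's own z axis and vertical between 0.35 and 0.6 rad and x of scraper_d in the frame of packing_rack between 0.03 and 0.075 m and y of scraper_d in the frame of packing_rack between -0.178 and 0.178 m and z of scraper_d in the frame of packing_rack between 0.035 and 0.07 m and angle between scraper_d's own z axis and vertical between 0.35 and 0.6 rad), for 0.3 s.
At the end, for the whole second after the job is handed in: Every scraper present stands at rest in the packing rack: blade edge down on the trough's floor, handle leaning up and back to the rack's -x side, 20 to 34 degrees from the vertical, blade along the trough within 12 degrees; the keeper is down (below 0.15 rad) (all of step 2 and linear speed of each of scraper_a, scraper_b, scraper_c, scraper_d below 0.03 m/s and value of joint keeper below 0.15 rad); the robot touches nothing.
It fails at once if the lacquer tin is disturbed (moved more than 30 mm) (distance of lacquer_tin from where it was at the start of the episode above 0.03 m).
It fails at once if the mallet is disturbed (moved more than 30 mm) (distance of mallet from where it was at the start of the episode above 0.03 m).
It fails at once if the flat brush is disturbed (moved more than 30 mm) (distance of flat_brush from where it was at the start of the episode above 0.03 m).
Of scraper_a, scraper_b, scraper_c, scraper_d only 3 to 4 are there at a start; the rules pass over those that are not, and their reading is None.
At some moment in a run one of scraper_a, scraper_b, scraper_c, scraper_d may be knocked a few centimetres aside while the robot is not near it.
Once in a run the grip may slacken for a moment while it holds something.
It also fails if it takes over 210 s, if anything falls off the work surface, if the arm or the gripper's body presses on something with over 40 N, if the wrist force passes 120 N, or if a joint passes its speed limit or range.

## Working session

There is one attempt and no reset: what is moved stays moved. The work goes in short steps, Python scripts to look and compute and a shell command to move; the robot and the scene stay as the last step left them, time stands still between calls to the robot, and variables do not carry over. Pictures are saved under pics/ and viewed, at most 14 in all, crops included, and the job is handed in when it is done.

```bash
ls; mkdir -p pics; cat > h.py <<'E'
import numpy as np, cv2
from rig import robot
from scipy.spatial.transform import Rotation as R
def snap(cam,save=None):
    s=robot.snapshot(cam)
    if save: cv2.imwrite('pics/'+save,s['color'])
    return s
def pts(s,mask):
    v,u=np.nonzero(mask&(s['range_z']>0)); z=s['range_z'][v,u]
    c=np.stack([(u-s['cx'])/s['fx']*z,(v-s['cy'])/s['fy']*z,z],1)
    return c@np.array(s['rotation']).T+np.array(s['eye'])
E
python3 - <<'E'
from h import *
np.set_printoptions(precision=3,suppress=True)
for c in ['scene','top']:
    s=snap(c,c+'0.png'); print(c,s['eye'],np.array(s['rotation']),s['fx'])
    for n in ['drip_rack','keeper','keeper_grip','packing_rack','scraper_a','lacquer_tin','mallet','flat_brush']:
        for m in robot.masks_of(c,n):
            p=pts(s,m['mask'])
            if len(p) and m['p']>.3: print(n,round(m['p'],2),np.round(m['centre']),m['mask'].sum(),np.median(p,0).round(),p.min(0).round(),p.max(0).round())
print(robot.get_state())
E
```

```text
pics
scene [1158.014  258.423 1088.881] [ 0.537  0.802 -0.221 -0.142] 450.9481882512856Traceback (most recent call last):
  File "<stdin>", line 7, in <module>
  File "h.py", line 11, in pts
    return c@np.array(s['rotation']).T+np.array(s['eye'])
           ~^~~~~~~~~~~~~~~~~~~~~~~~~~
ValueError: matmul: Input operand 1 has a mismatch in its core dimension 0, with gufunc signature (n?,k),(k,m?)->(n?,m?) (size 4 is different from 3)
```

```bash
sed -i "s/c@np.array(s\['rotation'\]).T/R.from_quat(s['rotation']).apply(c)/" h.py
python3 - <<'E'
from h import *
np.set_printoptions(precision=3,suppress=True)
for c in ['scene','top']:
    s=snap(c,c+'1.png'); print(c,s['eye'],np.array(s['rotation']),s['fx'])
    for n in ['drip_rack','keeper','keeper_grip','packing_rack','scraper_a','lacquer_tin','mallet','flat_brush']:
        for m in robot.masks_of(c,n):
            p=pts(s,m['mask'])
            if len(p) and m['p']>.3: print(n,round(m['p'],2),np.round(m['centre']),m['mask'].sum(),np.median(p,0).round(),p.min(0).round(),p.max(0).round())
print(robot.get_state())
E
```

```text
scene [1158.014  258.423 1088.881] [ 0.537  0.802 -0.221 -0.142] 450.9481882512856
drip_rack 0.88 [404. 257.] 5200 [564. 240.  12.] [401.  16.  -5.] [619. 440. 126.]
keeper 0.79 [446. 242.] 433 [525. 320. 114.] [435.  33.  -5.] [556. 439. 121.]
keeper_grip 0.9 [443. 242.] 563 [526. 318. 113.] [421.  30.  -4.] [556. 440. 121.]
packing_rack 0.63 [247. 204.] 5061 [ 596. -198.   77.] [ 433. -475.   -6.] [664. -25. 150.]
scraper_a 0.97 [420. 242.] 428 [563. 261. 123.] [424. 238.  -3.] [586. 284. 193.]
scraper_a 0.86 [386. 236.] 421 [574. 179. 116.] [464. 143.  -1.] [594. 202. 193.]
scraper_a 0.68 [352. 228.] 471 [579.  96. 114.] [432.  47.  -4.] [603. 119. 195.]
lacquer_tin 0.94 [316. 314.] 884 [811.  93.  83.] [768.  53.   2.] [835. 124.  91.]
mallet 0.68 [234. 275.] 1039 [ 777. -156.   23.] [ 733. -322.   -5.] [818. -83.  31.]
flat_brush 0.69 [359. 318.] 1010 [757. 194.  17.] [725. 120.  -5.] [781. 312.  25.]
top [ 534.286   24.185 1437.94 ] [-0.698  0.715 -0.017  0.031] 518.3867189408094
drip_rack 0.74 [253. 271.] 4177 [537. 237.  75.] [479.  41.  -6.] [617. 439. 127.]
keeper 0.88 [247
[... 659 characters left out ...]
 0.9 [308. 176.] 651 [789.  86.  84.] [761.  52.  -5.] [848. 126.  93.]
mallet 0.79 [402. 185.] 1045 [ 771. -173.   23.] [ 727. -324.   -3.] [816. -85.  34.]
flat_brush 0.66 [274. 199.] 737 [752. 188.  18.] [733. 117.  -1.] [781. 303.  28.]
{'time_s': 1.0, 'qpos': array([-1.173,  0.3  ,  1.521, -0.   ,  1.321, -0.067]), 'qvel': array([ 0.   ,  0.001,  0.   , -0.001,  0.001, -0.002]), 'effort': array([  0.002, -53.167, -35.291,   0.071,   0.021,  -0.   ]), 'tcp_pos': array([ 246.51 , -491.679,  227.477]), 'tool_rot': array([ 0.973,  0.23 , -0.   ,  0.   ]), 'force': array([0.014, 0.361, 0.391]), 'moment': array([-0.029, -0.018, -0.004]), 'gripper_force': 0.0, 'finger_gap': 0.9997004748929568}
```

View pics/scene1.png

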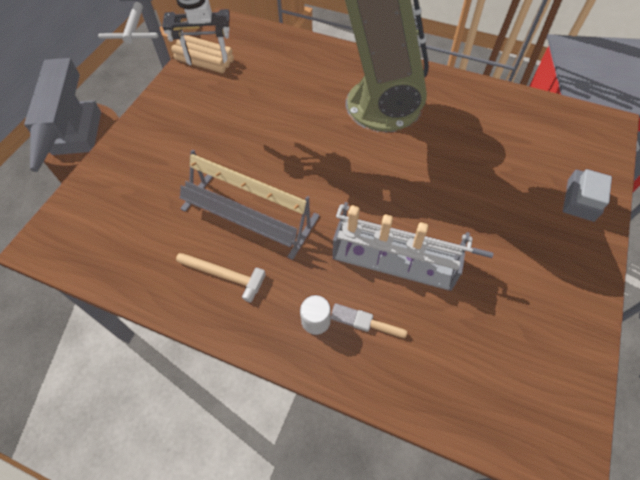

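View pics/top1.png

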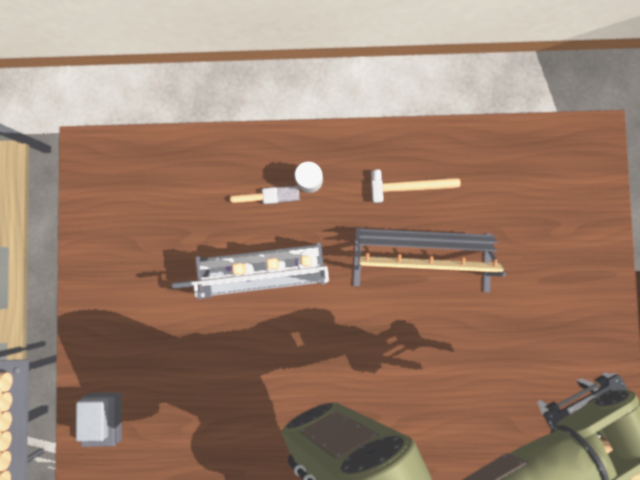

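The scene view shows three scrapers at (352,215), (386,225) and (420,235), with the keeper grip at (482,253) and the packing rack at (247,204). In the top view the scrapers are at columns 240, 274 and 306, so the +y slot near column 210 is empty.

```bash
cat > m1.py <<'E'
from h import *
np.set_printoptions(precision=1,suppress=True)
A={}
for c in ['scene','top']:
    s=snap(c); P=pts(s,np.ones((480,640),bool)); A[c]=P
    print(c)
    for m in robot.masks_of(c,'scraper_a'):
        p=pts(s,m['mask']); q=p[(p[:,2]>183)&(p[:,2]<205)]; h=p[(p[:,2]>125)&(p[:,2]<205)]
        print(round(m['p'],2),'butt',len(q),q.mean(0),(q.min(0)+q.max(0))/2,np.ptp(q,axis=0),'handle',len(h),np.median(h,0))
    # drip rack region
    d=P[(abs(P[:,0]-560)<70)&(P[:,1]>10)&(P[:,1]<500)&(P[:,2]>92)&(P[:,2]<106)]
    (vx,vy,x0,y0)=cv2.fitLine(d[:,:2].astype(np.float32),cv2.DIST_HUBER,0,.01,.01).ravel()
    print('rails z',len(d),vx,vy,x0,y0,np.percentile(d,[1,99],axis=0))
    k=np.vstack([pts(s,m['mask']) for m in robot.masks_of(c,'keeper')[:1]]); k=k[(k[:,2]>104)&(k[:,2]<125)]
    l=cv2.fitLine(k[:,:2].astype(np.float32),cv2.DIST_HUBER,0,.01,.01).ravel(); print('keeper',len(k),l, np.median(k[:,2]))
    g=P[(P[:,1]>375)&(P[:,1]<500)&(abs(P[:,0]-520)<60)&(P[:,2]>90)&(P[:,2]<130)]
    print('grip',len(g),np.median(g,0),np.percentile(g,[2,98],axis=0))
    b=P[(abs(P[:,0]-560)<120)&(P[:,1]<0)&(P[:,1]>-500)]
    t=b[(b[:,2]>138)&(b[:,2]<165)]; l=cv2.fitLine(t[:,:2].astype(np.float32),cv2.DIST_HUBER,0,.01,.01).ravel(); print('board top',len(t),l,np.percentile(t,[1,50,99],axis=0))
np.savez('pc.npz',**A)
E
python3 m1.py
```

```text
scene
0.95 butt 76 [571.9  95.1 188.1] [571.2  94.3 187.9] [23.7 22.1  9.6] handle 208 [578.9  96.5 169.3]
0.87 butt 84 [555.2 261.3 188.5] [553.5 261.1 188.9] [24.3 21.1  9.5] handle 202 [563.7 261.4 176.1]
0.65 butt 67 [567.5 177.9 188.7] [565.6 178.1 187.9] [22.7 19.4  9.7] handle 181 [574.4 178.5 169.7]
rails z 1939 0.10252781 -0.9947301 572.76654 218.54845 [[507.6  57.8  92.4]
 [605.5 379.1 105.8]]
keeper 340 [  0.1  -1.  530.1 294.2] 113.84527909851386
grip 231 [520.2 394.8 113.9] [[489.  375.5  99.3]
 [575.  438.6 119.5]]
board top 261 [   0.1    1.   548.2 -205.4] [[ 521.5 -394.9  138.1]
 [ 548.5 -198.8  140. ]
 [ 561.8  -35.3  148.4]]
top
0.84 butt 90 [551.1 258.9 189.3] [550.7 258.7 190.1] [24.3 21.5 12.8] handle 135 [550.7 254.4 187.5]
0.74 butt 94 [568.   92.2 189.4] [568.3  92.1 189.5] [24.5 19.8 12.6] handle 108 [567.6  91.7 188.9]
0.67 butt 94 [562.  175.1 189.4] [562.  175.6 189. ] [26.5 22.2 11.8] handle 123 [561.3 173.6 188.4]
rails z 1582 0.08736267 -0.9961766 569.39124 226.58134 [[507.5  56.1  93.6]
 [601.2 378.7 105.8]]
keeper 426 [  0.1  -1.  530.2 256.4] 115.37876064677528
grip 197 [516.1 393.5 115.6] [[487.6 375.3 100.1]
 [574.8 437.7 122.5]]
board top 355 [   0.1    1.   545.9 -216.4] [[ 520.8 -396.1  138.1]
 [ 545.8 -221.5  140.7]
 [ 561.1  -37.3  149.3]]
```

```bash
cat > m2.py <<'E'
from h import *
np.set_printoptions(precision=1,suppress=True)
A=np.load('pc.npz')
for c in A:
    P=A[c]; print(c)
    b=P[(abs(P[:,0]-570)<130)&(P[:,1]<0)&(P[:,1]>-460)]
    t=b[(b[:,2]>120)&(b[:,2]<165)]
    for i in range(-400,-20,40):
        q=t[(t[:,1]>i)&(t[:,1]<i+40)&(t[:,2]>135)]; print('b',i+20,len(q),np.median(q,0) if len(q) else '',end=';')
    print()
    tr=b[(b[:,2]>60)&(b[:,2]<100)]
    l=cv2.fitLine(tr[:,:2].astype(np.float32),cv2.DIST_HUBER,0,.01,.01).ravel(); print('trough',l,l[0]/l[1],np.percentile(tr[:,1],[.5,1,50,99,99.5]))
    g=P[(P[:,1]>370)&(P[:,1]<450)&(abs(P[:,0]-515)<25)&(P[:,2]>104)]
    for i in range(370,450,8):
        q=g[(g[:,1]>i)&(g[:,1]<i+8)]
        if len(q): print('g',i+4,len(q),np.median(q,0),np.percentile(q[:,0],[5,95]),end=';')
    print()
    psi=np.arctan(0.1); f=lambda p:(p[:,0]-548)*np.cos(psi)+(p[:,1]+205)*np.sin(psi)
    for sgn in (1,-1):
        psi=sgn*.1
        d=f(b); k=(abs(b[:,1]+210)<120)&(b[:,2]>20)
        print('sgn',sgn,'x-z', [(z,len(d[k&(abs(b[:,2]-z)<4)]),np.round(np.percentile(d[k&(abs(b[:,2]-z)<4)],[5,50,95]))) for z in range(40,160,8) if (k&(abs(b[:,2]-z)<4)).sum()>5])
E
python3 m2.py
```

```text
scene
b -380 57 [ 533.7 -382.6  138.7];b -340 40 [ 539.7 -337.2  138.6];b -300 45 [ 542.2 -299.6  137.9];b -260 44 [ 544.5 -259.4  138.1];b -220 50 [ 548.6 -218.7  138.2];b -180 47 [ 551.4 -182.9  138.3];b -140 43 [ 553.9 -141.5  139.7];b -100 44 [556.1 -98.3 138.9];b -60 56 [559.4 -57.1 138.1];b -20 18 [554.3 -36.2 142.2];
trough [   0.1    1.   620.8 -215.4] 0.07178039 [-398.3 -396.9 -207.8  -36.6  -35.4]
g 374 29 [499.8 373.4 113. ] [491.6 524.4];g 382 40 [510.8 381.  113.8] [493.4 524. ];g 390 16 [521.3 390.4 113.2] [516.7 525.5];g 398 21 [521.9 398.  115.7] [513.2 525.6];g 406 20 [520.9 406.2 116.1] [513.4 525.5];g 414 18 [520.4 414.1 115.5] [513.4 524. ];g 422 21 [519.4 421.  115.4] [512.1 523.4];g 430 21 [518.8 429.6 115.1] [510.8 521.9];g 438 17 [518.4 437.7 116.1] [509.9 522.5];
sgn 1 x-z [(48, 9, array([ 70.,  92., 103.])), (56, 270, array([ 69.,  89., 108.])), (64, 253, array([ 49.,  80., 103.])), (72, 438, array([40., 68., 95.])), (80, 439, array([35., 64., 93.])), (88, 167, array([52., 71., 91.])), (104, 12, array([-5., 11., 32.])), (112, 189, array([-5., 14., 33.])), (1
[... 1703 characters left out ...]
 33.])), (112, 104, array([-4., 15., 32.])), (120, 125, array([-8.,  7., 27.])), (128, 173, array([-13.,   8.,  26.])), (136, 287, array([-18.,   1.,  23.])), (144, 136, array([-20.,  -0.,  16.]))]
sgn -1 x-z [(40, 11, array([67., 71., 75.])), (48, 166, array([66., 70., 91.])), (56, 290, array([62., 86., 94.])), (64, 270, array([57., 66., 89.])), (72, 239, array([53., 77., 84.])), (80, 319, array([48., 55., 79.])), (88, 162, array([50., 72., 76.])), (96, 7, array([69., 71., 74.])), (104, 8, array([13., 15., 19.])), (112, 104, array([10., 15., 19.])), (120, 125, array([ 7., 12., 16.])), (128, 173, array([ 4.,  8., 16.])), (136, 287, array([-5.,  2., 19.])), (144, 136, array([-6., -1.,  4.]))]
```

```bash
cat > go.py <<'E'
# python3 go.py x y z yaw_x_deg [tilt_deg phi_rad]: slide/turn to TCP target, tilt leans tool z to +x of frame phi
import sys; from h import *
a=[float(v) for v in sys.argv[1:]]+[0,0]
def down(yaw):
    c,s=np.cos(yaw),np.sin(yaw); x=np.array([c,s,0]); z=np.array([0,0,-1.]); return np.stack([x,np.cross(z,x),z],1)
Rt=R.from_matrix(down(np.radians(a[3]))); ph=a[5]
Rt=R.from_rotvec(-np.radians(a[4])*np.array([-np.sin(ph),np.cos(ph),0]))*Rt
st=robot.get_state(); R0=R.from_quat(st['tool_rot'])
print('slide',(R0.inv().apply(np.array(a[:3])-st['tcp_pos'])/10).round(2),'turn',np.degrees((R0.inv()*Rt).as_rotvec()).round(1), 't',round(st['time_s'],1),'tcp',st['tcp_pos'].round(1),'j6',st['qpos'].round(2),'F',st['force'].round(1),'gap',round(st['finger_gap'],3))
E
python3 go.py 516 414 200 95.7
```

```text
slide [ 64.68 -68.88   2.74] turn [  0.    0.  -69.1] t 1.3 tcp [ 246.5 -491.7  227.4] j6 [-1.17  0.3   1.52 -0.    1.32 -0.07] F [-0.7  0.3  0.3] gap 1.003
```

```bash
python3 -m inch '{"turn":[[0,0,-69],[0,0,-69],[0,0,-69],[0,0,-69],[0,0,-69],[0,0,-69],[0,0,-69],[0,0,-69],[0,0,-69],[0,0,-69],[0,0,-69],[0,0,-69],[0,0,-69],[0,0,-69],[0,0,-69],[0,0,-69],[0,0,-69],[0,0,-69],[0,0,-69],[0,0,-69]],"slide":[[64.7,-68.9,-2],[64.7,-68.9,-2],[64.7,-68.9,-2],[64.7,-68.9,-2],[64.7,-68.9,-2],[64.7,-68.9,-2],[64.7,-68.9,-2],[64.7,-68.9,-2],[64.7,-68.9,-2],[64.7,-68.9,-2],[64.7,-68.9,-2],[64.7,-68.9,-2],[64.7,-68.9,-2],[64.7,-68.9,-2],[64.7,-68.9,-2],[64.7,-68.9,-2],[64.7,-68.9,-2],[64.7,-68.9,-2],[64.7,-68.9,-2],[64.7,-68.9,-2]],"jaw":[0.5,0.5,0.5,0.5,0.5,0.5,0.5,0.5,0.5,0.5,0.5,0.5,0.5,0.5,0.5,0.5,0.5,0.5,0.5,0.5]}' 15; python3 go.py 516 414 114 95.7
```

```text
time_s: 3.3
tcp_pos: [515.9, 418.3, 245.0]
tool_rot: [0.67, 0.742, -0.001, -0.0]
force: [0.1, -0.9, -0.5]
finger_gap: 0.502
gripper_force: 0.0
slide [-0.42 -0.   13.1 ] turn [-0.1  0.   0.1] t 3.3 tcp [515.9 418.3 245. ] j6 [0.63 0.55 1.12 0.   1.47 0.52] F [ 0.1 -0.9 -0.5] gap 0.502
```

```bash
python3 -m inch '{"turn":[[0,0,0],[0,0,0],[0,0,0],[0,0,0],[0,0,0],[0,0,0],[0,0,0],[0,0,0],[0,0,0],[0,0,0]],"slide":[[0,0,4],[0,0,8],[0,0,11],[0,0,13.1],[0,0,13.1],[0,0,13.1],[0,0,13.1],[0,0,13.1],[0,0,13.1],[0,0,13.1]],"jaw":[0.5,0.5,0.5,0.5,0.5,0,0,0,0,0]}' 15; python3 - <<'E'
from h import *
s=snap('scene'); cv2.imwrite('pics/g1.png',cv2.resize(s['color'][180:320,380:560],None,fx=4,fy=4))
E
python3 go.py 516 414 114 95.7
```

```text
time_s: 4.3
tcp_pos: [516.7, 414.4, 117.2]
tool_rot: [0.672, 0.741, 0.001, 0.0]
force: [1.6, 0.8, 0.7]
finger_gap: 0.142
gripper_force: 15.0
slide [-0.04 -0.07  0.32] turn [ 0.1 -0.  -0.1] t 4.3 tcp [516.7 414.4 117.2] j6 [ 0.62  0.65  1.28 -0.    1.21  0.52] F [4.  1.5 0.9] gap 0.141
```

View pics/g1.png

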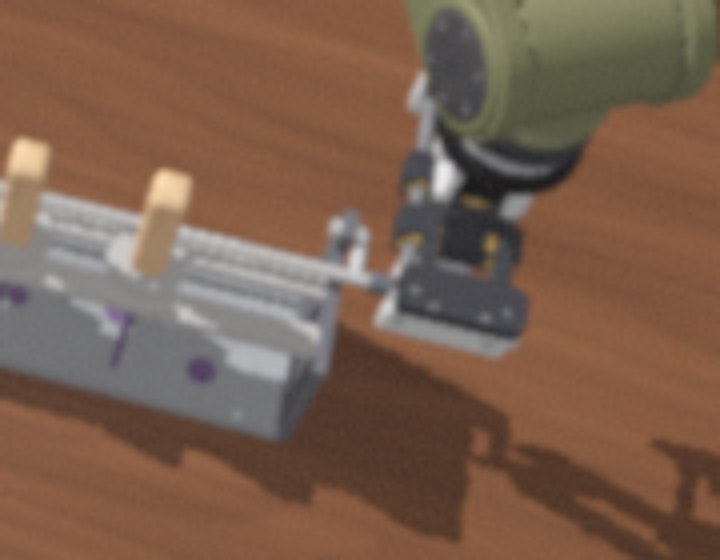

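```bash
python3 -m inch '{"turn":[[0,0,0],[0,0,0],[0,0,0],[0,0,0],[0,0,0],[0,0,0],[0,0,0],[0,0,0],[0,0,0],[0,0,0],[0,0,0],[0,0,0],[0,0,0]],"slide":[[0,-0.04,-0.48],[0,-0.14,-0.95],[0,-0.32,-1.39],[0,-0.56,-1.81],[0,-1.21,-2.51],[0,-2.04,-2.98],[0,-2.97,-3.19],[0,-3.93,-3.12],[0,-4.68,-2.84],[0,-5.08,-2.59],[0,-5.08,-2.59],[0,-5.08,-2.59],[0,-5.08,-2.59]],"jaw":[0,0,0,0,0,0,0,0,0,0,0,0,0]}' 20; python3 go.py 516 414 114 95.7
```

```text
time_s: 5.65
tcp_pos: [465.3, 409.7, 143.0]
tool_rot: [0.671, 0.741, 0.0, -0.0]
force: [-3.7, 1.8, 8.0]
finger_gap: 0.142
gripper_force: 20.0
slide [-0.08  5.08  2.9 ] turn [-0.  -0.  -0.1] t 5.7 tcp [465.3 409.7 143. ] j6 [0.66 0.53 1.4  0.   1.21 0.56] F [-3.7  1.8  8. ] gap 0.142
```

```bash
python3 -m inch '{"turn":[[0,0,0],[0,0,0],[0,0,0],[0,0,0],[0,0,0],[0,0,0],[0,0,0]],"slide":[[0,0,0],[0,0,0],[0,0,-4],[0,0,-8],[0,0,-12],[0,0,-12],[0,0,-12]],"jaw":[0.5,0.5,0.5,0.5,0.5,0.5,0.5]}' 25; python3 - <<'E'
from h import *
for c in ['scene','top']:
    s=snap(c)
    for m in robot.masks_of(c,'keeper')[:1]:
        p=pts(s,m['mask']);p=p[(p[:,2]>104)&(p[:,2]<160)]; print(len(p),np.median(p,0))
    for m in robot.masks_of(c,'scraper_a'):
        p=pts(s,m['mask']);q=p[(p[:,2]>183)&(p[:,2]<205)]; print(m['p'],q.mean(0) if len(q) else '')
E
python3 go.py 552.5 260 260 5.7
```

```text
time_s: 6.35
tcp_pos: [465.5, 409.2, 262.4]
tool_rot: [0.672, 0.741, 0.0, 0.0]
force: [-0.5, -0.5, -0.3]
finger_gap: 0.5
gripper_force: 0.0
1564 [ 555.63441446 -205.02379689  128.35651297]
0.77 [565.56642167 177.77054598 188.52618556]
0.61 [571.77464008  95.24042312 188.19197616]
548 [478.1034884  260.39008886 138.70215906]
0.73 [551.28052451 258.81788918 189.25421974]
0.68 [568.05306521  92.51600166 188.68916445]
0.57 [562.04615718 175.52403186 189.35312194]
slide [-15.7    7.21   0.14] turn [-0.   0.1 89.9] t 6.7 tcp [465.4 409.2 261.3] j6 [0.66 0.44 1.26 0.   1.45 0.56] F [-0.6 -0.2 -0.8] gap 0.499
```

```bash
python3 -m inch '{"turn":[[0,0,90],[0,0,90],[0,0,90],[0,0,90],[0,0,90],[0,0,90],[0,0,90],[0,0,90],[0,0,90],[0,0,90],[0,0,90],[0,0,90],[0,0,90],[0,0,90]],"slide":[[-15.7,7.2,0],[-15.7,7.2,0],[-15.7,7.2,0],[-15.7,7.2,0],[-15.7,7.2,0],[-15.7,7.2,0],[-15.7,7.2,0],[-15.7,7.2,0],[-15.7,7.2,0],[-15.7,7.2,0],[-15.7,7.2,0],[-15.7,7.2,0],[-15.7,7.2,0],[-15.7,7.2,0]],"jaw":[0.5,0.5,0.5,0.5,0.5,0.5,0.5,0.5,0.5,0.5,0.5,0.5,0.5,0.5]}' 25; python3 go.py 552 260 163 5.7
```

```text
time_s: 8.05
tcp_pos: [552.5, 260.1, 262.2]
tool_rot: [0.999, 0.05, -0.0, 0.0]
force: [-0.5, 0.1, -0.1]
finger_gap: 0.497
gripper_force: 0.0
slide [-0.05  0.01  9.92] turn [0. 0. 0.] t 8.1 tcp [552.5 260.1 262.2] j6 [0.38 0.42 1.29 0.   1.44 1.85] F [-0.5  0.1 -0.1] gap 0.497
```

```bash
python3 -m inch '{"turn":[[0,0,0],[0,0,0],[0,0,0],[0,0,0],[0,0,0],[0,0,0],[0,0,0],[0,0,0],[0,0,0],[0,0,0]],"slide":[[0,0,4],[0,0,7],[0,0,9.2],[0,0,9.8],[0,0,9.8],[0,0,9.8],[0,0,9.8],[0,0,9.8],[0,0,9.8],[0,0,9.8]],"jaw":[0.5,0.5,0.5,0.5,0.5,0,0,0,0,0]}' 40; python3 go.py 552 260 163 5.7
```

```text
time_s: 9.05
tcp_pos: [552.8, 260.1, 165.1]
tool_rot: [0.999, 0.049, 0.001, -0.0]
force: [-1.3, -0.9, 5.5]
finger_gap: 0.231
gripper_force: 40.0
slide [-0.08  0.01  0.21] turn [-0.  -0.1 -0.1] t 9.1 tcp [552.8 260.1 165.1] j6 [ 0.38  0.49  1.41 -0.    1.24  1.85] F [-1.3 -0.9  5.5] gap 0.231
```

```bash
python3 -m inch '{"turn":[[0,0,0],[0,0,-8],[0,0,-16],[0,0,-24],[0,0,-32],[0,0,-40],[0,0,-48],[0,0,-56],[0,0,-64],[0,0,-72],[0,0,-80],[0,0,-87],[0,0,-90],[0,0,-90],[0,0,-90]],"slide":[[0,0,-0.5],[0,0,-0.5],[0,0,-0.5],[0,0,-0.5],[0,0,-0.5],[0,0,-0.5],[0,0,-0.5],[0,0,-0.5],[0,0,-0.5],[0,0,-0.5],[0,0,-0.5],[0,0,-0.5],[0,0,-0.5],[0,0,-0.5],[0,0,-0.5]],"jaw":[0,0,0,0,0,0,0,0,0,0,0,0,0,0,0]}' 40; python3 go.py 552 260 365 95.7; python3 - <<'E'
from h import *
s=snap('scene'); cv2.imwrite('pics/g2.png',cv2.resize(s['color'][180:320,320:500],None,fx=4,fy=4))
E
```

```text
time_s: 10.55
tcp_pos: [552.5, 260.1, 169.2]
tool_rot: [0.672, 0.74, -0.0, -0.0]
force: [0.2, -0.4, -2.8]
finger_gap: 0.229
gripper_force: 40.0
slide [ -0.    -0.05 -19.58] turn [-0.   0.  -0.2] t 10.6 tcp [552.5 260.1 169.2] j6 [0.38 0.48 1.4  0.   1.25 0.28] F [ 0.2 -0.4 -2.8] gap 0.229
```

View pics/g2.png

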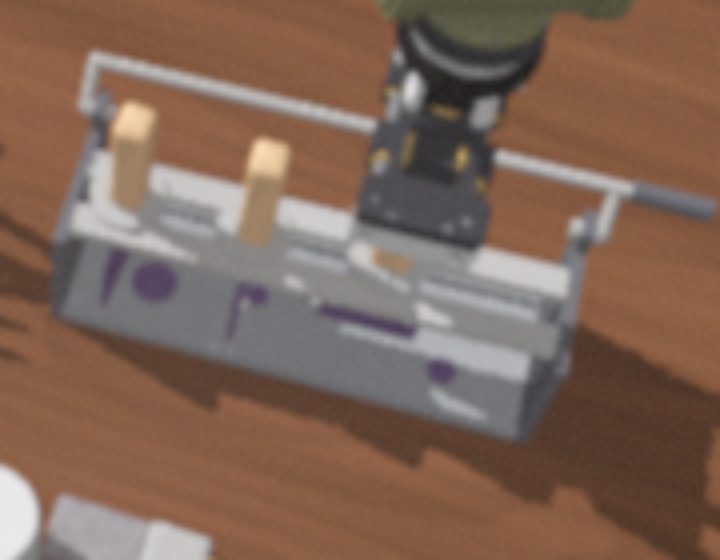

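The keeper is back (upper bar), and the blade of the gripped scraper shows along the gap at crop (370,320). I'll lift it.

```bash
python3 -m inch '{"turn":[[0,0,0],[0,0,0],[0,0,0],[0,0,0],[0,0,0],[0,0,0],[0,0,0],[0,0,0]],"slide":[[0,0,-2],[0,0,-4],[0,0,-7],[0,0,-10],[0,0,-13],[0,0,-17],[0,0,-20],[0,0,-20]],"jaw":[0,0,0,0,0,0,0,0]}' 40; python3 go.py 540 -98 300 85.6 27 -0.077
```

```text
time_s: 11.4
tcp_pos: [553.0, 260.3, 373.8]
tool_rot: [0.672, 0.741, 0.003, 0.002]
force: [-0.1, -0.2, -2.0]
finger_gap: 0.231
gripper_force: 4.0
slide [-35.55  -4.82   7.28] turn [-26.6  -2.5   9.7] t 11.4 tcp [553.  260.3 373.8] j6 [0.38 0.38 1.08 0.   1.67 0.28] F [-0.1 -0.2 -2. ] gap 0.231
```

The grip has slackened (4 N). I'll let it recover, then look.

```bash
python3 -m inch '{"turn":[[0,0,0],[0,0,0],[0,0,0],[0,0,0],[0,0,0]],"slide":[[0,0,0],[0,0,0],[0,0,0],[0,0,0],[0,0,0]],"jaw":[0,0,0,0,0]}' 40; cat > hold.py <<'E'
from h import *
st=robot.get_state(); Rt=R.from_quat(st['tool_rot'])
for c in ['scene','top']:
    s=snap(c,'cur_%s.png'%c)
    for m in robot.masks_of(c,'scraper_a'):
        p=pts(s,m['mask']); l=Rt.inv().apply(p-st['tcp_pos'])
        k=(abs(l[:,0])<50)&(abs(l[:,1])<40)&(l[:,2]<200)&(l[:,2]>-30)
        if k.sum()>20:
            l=l[k]; print(c,round(m['p'],2),'tool-frame',k.sum(),np.percentile(l,[2,50,98],axis=0).round(1).tolist())
            for z in range(0,160,10):
                q=l[abs(l[:,2]-z)<5]
                if len(q)>4: print(z,len(q),np.percentile(q[:,0],[5,50,95]).round(),np.median(q[:,1]).round(1),end='; ')
            print()
        else: print(c,round(m['p'],2),np.round(m['centre']),np.median(p,0).round())
E
python3 hold.py
```

```text
time_s: 11.9
tcp_pos: [552.5, 260.1, 368.9]
tool_rot: [0.672, 0.741, -0.0, -0.0]
force: [0.1, 0.1, -2.5]
finger_gap: 0.23
gripper_force: 40.0
scene 0.96 [384. 235.] [574. 178. 131.]
scene 0.84 tool-frame 808 [[-28.3, -9.3, 29.8], [0.7, 2.3, 101.4], [30.5, 22.0, 151.4]]
20 6 [-11.  -9.  -8.] 9.7; 30 26 [-10.  -0.  12.] 10.3; 40 42 [-11.   1.  13.] 10.1; 50 35 [-11.   2.  13.] 10.4; 60 221 [-19.   1.  22.] 10.0; 90 25 [-19. -10.  23.] 2.3; 100 83 [-27.   3.  28.] 1.7; 110 72 [-28.  -1.  30.] 1.7; 120 83 [-28.   4.  30.] 1.7; 130 75 [-26.  -1.  30.] 1.9; 140 72 [-26.   4.  29.] 1.7; 150 64 [-27.   1.  28.] 1.7; 
scene 0.69 [352. 230.] [579.  96. 115.]
top 0.65 tool-frame 138 [[-23.5, -17.4, 25.6], [-13.7, 1.9, 58.8], [-4.3, 19.7, 63.0]]
30 6 [-13. -12. -11.] 2.9; 40 9 [-12. -12. -11.] -0.3; 50 11 [-18. -12.  -8.] -0.2; 60 107 [-23. -15.  -6.] 2.9; 
top 0.58 [307. 262.] [566.  90. 108.]
top 0.56 [272. 262.] [561. 171. 110.]
```

```bash
python3 go.py 505 -93 370 85.6 27 -0.077
```

```text
slide [-34.67  -8.2   -0.07] turn [-26.9  -2.4   9.8] t 12.1 tcp [552.5 260.1 369.3] j6 [0.38 0.39 1.08 0.   1.67 0.28] F [-0.6 -0.6 -3. ] gap 0.233
```

```bash
python3 -m inch '{"turn":[[0,0,0],[-3,0,1],[-6,-0.5,2],[-10,-1,4],[-14,-1.2,5],[-18,-1.6,7],[-22,-2,8],[-27,-2.4,9.8],[-27,-2.4,9.8],[-27,-2.4,9.8],[-27,-2.4,9.8],[-27,-2.4,9.8]],"slide":[[-3,-0.7,0],[-7,-1.7,0],[-11,-2.6,0],[-15,-3.6,0],[-19,-4.5,0],[-23,-5.5,0],[-27,-6.4,0],[-31,-7.3,0],[-34.7,-8.2,0],[-34.7,-8.2,0],[-34.7,-8.2,0],[-34.7,-8.2,0]],"jaw":[0,0,0,0,0,0,0,0,0,0,0,0]}' 40; python3 go.py 512.9 -93 287 85.6 27 -0.077;  python3 go.py 562.7 -96.9 191 85.6 27 -0.077; python3 hold.py
```

```text
time_s: 13.3
tcp_pos: [505.1, -92.5, 369.4]
tool_rot: [0.713, 0.661, 0.159, 0.172]
force: [0.4, -0.9, -2.7]
finger_gap: 0.229
gripper_force: 40.0
slide [ 0.01 -3.05  7.69] turn [ 0.1 -0.   0.1] t 13.3 tcp [505.1 -92.5 369.4] j6 [-0.3  -0.11  1.71  0.12  1.09 -0.26] F [ 0.4 -0.9 -2.7] gap 0.229
slide [ 1.000e-02 -2.970e+00  1.851e+01] turn [ 0.1 -0.   0.1] t 13.3 tcp [505.1 -92.5 369.4] j6 [-0.3  -0.11  1.71  0.12  1.09 -0.26] F [ 0.4 -0.9 -2.7] gap 0.229
scene 0.96 tool-frame 1117 [[-30.0, -7.2, -18.2], [6.7, 1.8, 99.6], [32.5, 20.3, 152.6]]
0 21 [11. 14. 16.] 6.0; 10 23 [11. 13. 15.] 5.0; 20 27 [-2. 13. 15.] 8.6; 30 54 [-8.  6. 14.] 9.1; 40 56 [-8.  6. 14.] 9.4; 50 51 [-8.  6. 15.] 9.4; 60 144 [-19.   8.  24.] 10.0; 70 6 [-1. 10. 20.] 13.6; 80 24 [-5.  3.  8.] 2.6; 90 67 [-19.   1.  21.] 0.9; 100 90 [-27.   3.  30.] 0.8; 110 101 [-29.   2.  31.] 0.7; 120 103 [-29.   2.  31.] 0.8; 130 101 [-28.   1.  32.] 0.8; 140 100 [-28.   1.  32.] 1.1; 150 91 [-31.   1.  30.] 1.0; 
scene 0.95 [352. 227.] [580.  96. 117.]
scene 0.93 [386. 235.] [574. 179. 124.]
top 0.98 tool-frame 394 [[-31.3, -2.2, 57.3], [3.6, 1.3, 118.6], [31.8, 22.9, 153.7]]
60 88 [-15.   3.  22.] 17.1; 90 8 [17. 21. 23.] 0.2; 100 33 [-28.  20.  32.] 1.0; 110 42 [-29.   7.  29.] 1.1; 120 62 [-30.  -2.  31.] 1.0; 130 54 [-29.   1.  29.] 1.2; 140 52 [-28.   3.  31.] 1.2; 150 50 [-31.  -1.  27.] 1.1; 
top 0.67 [275. 266.] [561. 169. 111.]
top 0.63 [306. 260.] [566.  91. 107.]
```

```bash
python3 -m inch '{"turn":[[0,0,0],[0,0,0],[0,0,0],[0,0,0],[0,0,0],[0,0,0],[0,0,0],[0,0,0],[0,0,0],[0,0,0]],"slide":[[0,-1.5,3],[0,-3,6],[0,-3,9],[0,-3,11.5],[0,-3,13.5],[0,-3,14.5],[0,-3,15.5],[0,-3,16],[0,-3,16],[0,-3,16]],"jaw":[0,0,0,0,0,0,0,0,0,0]}' 40; python3 go.py 562.7 -96.9 191 85.6 27 -0.077; python3 - <<'E'
from h import *
s=snap('scene'); cv2.imwrite('pics/g3.png',cv2.resize(s['color'][130:260,180:340],None,fx=4,fy=4))
E
```

```text
time_s: 14.5
tcp_pos: [551.0, -96.9, 213.9]
tool_rot: [0.713, 0.661, 0.159, 0.172]
force: [0.3, 0.2, -2.9]
finger_gap: 0.231
gripper_force: 40.0
slide [ 0.09 -0.01  2.57] turn [0.1 0.  0.1] t 14.5 tcp [551.  -96.9 213.9] j6 [-0.28  0.11  1.85  0.14  0.72 -0.29] F [ 0.3  0.2 -2.9] gap 0.231
```

View pics/g3.png

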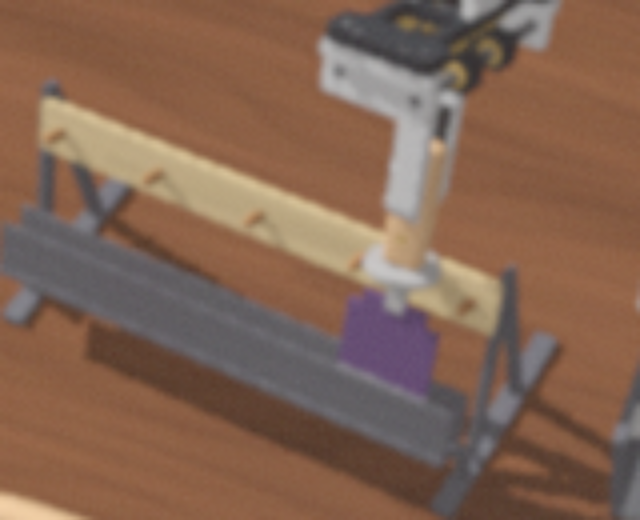

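The blade is entering the trough at crop (390,385), between the pegs at (358,262) and (467,303). I'll lower it.

```bash
python3 -m inch '{"turn":[[0,0,0],[0,0,0],[0,0,0],[0,0,0],[0,0,0],[0,0,0]],"slide":[[0,0,0.6],[0,0,1.2],[0,0,1.7],[0,0,2.1],[0,0,2.4],[0,0,2.4]],"jaw":[0,0,0,0,0,0]}' 40; python3 go.py 562.7 -96.9 191 85.6 27 -0.077
```

```text
time_s: 15.15
tcp_pos: [561.8, -97.7, 191.4]
tool_rot: [0.713, 0.661, 0.159, 0.172]
force: [-0.1, 0.2, -3.3]
finger_gap: 0.236
gripper_force: 40.0
slide [0.08 0.05 0.07] turn [0. 0. 0.] t 15.2 tcp [561.8 -97.7 191.4] j6 [-0.28  0.16  1.85  0.14  0.67 -0.29] F [-0.1  0.2 -3.3] gap 0.236
```

```bash
python3 -m inch '{"turn":[[0,0,0],[0,0,0],[0,0,0],[0,0,0],[0,0,0]],"slide":[[0,0,0.2],[0,0,0.4],[0,0,0.4],[0,0,0.4],[0,0,0.4]],"jaw":[0,0,0,0,0]}' 25; python3 -m inch '{"turn":[[0,0,0],[0,0,0],[0,0,0],[0,0,0],[0,0,0],[0,0,0],[0,0,0],[0,0,0],[0,0,0],[0,0,0]],"slide":[[0,0,0],[0,0,0],[0,0,0],[0,0,-1],[0,0,-3],[0,0,-6],[0,0,-10],[0,0,-14],[0,0,-15],[0,0,-15]],"jaw":[0.3,0.45,0.55,0.55,0.55,0.55,0.55,0.55,0.55,0.55]}' 40; cat > st.py <<'E'
from h import *
O=np.array([566.5,-217.5,0]); Rr=R.from_euler('z',-0.077)
for c in ['scene','top']:
    s=snap(c,'st_%s.png'%c)
    for m in robot.masks_of(c,'scraper_a'):
        p=pts(s,m['mask'])
        if np.median(p[:,1])<0:
            l=Rr.inv().apply(p-O); n=l@np.array([.891,0,.454]); u=(l-[55,0,50])@np.array([-.454,0,.891])
            n=(l-[55,0,50])@np.array([.891,0,.454])
            k=abs(n)<40; print(c,round(m['p'],2),'y %.1f'%np.median(l[k,1]),'top s %.1f'%np.percentile(u[k],98),[(z,(k&(abs(u-z)<8)).sum(),np.median(n[k&(abs(u-z)<8)]).round(1)) for z in (60,120,140,160,172) if (k&(abs(u-z)<8)).sum()>3])
        else:
            q=p[(p[:,2]>183)&(p[:,2]<205)]; print(c,round(m['p'],2),'rack',q.mean(0).round(1) if len(q) else np.median(p,0))
E
python3 st.py; python3 go.py 566 176.5 365 5.7
```

```text
time_s: 15.65
tcp_pos: [563.8, -98.1, 189.5]
tool_rot: [0.713, 0.661, 0.159, 0.173]
force: [-9.0, -0.4, 9.8]
finger_gap: 0.233
gripper_force: 25.0
time_s: 16.65
tcp_pos: [495.5, -92.6, 323.7]
tool_rot: [0.713, 0.661, 0.16, 0.173]
force: [0.4, -0.0, -0.3]
finger_gap: 0.552
gripper_force: 0.0
scene 0.87 rack [571.4  94.9 188. ]
scene 0.83 rack [565.3 177.6 188.2]
scene 0.81 y 123.1 top s 179.6 [(60, np.int64(78), np.float64(2.8)), (120, np.int64(64), np.float64(9.2)), (140, np.int64(65), np.float64(8.9)), (160, np.int64(66), np.float64(9.3)), (172, np.int64(85), np.float64(7.3))]
scene 0.59 y 2.4 top s 114.6 [(60, np.int64(35), np.float64(-29.9)), (120, np.int64(222), np.float64(-26.0))]
top 0.85 y 120.6 top s 181.6 [(60, np.int64(27), np.float64(2.3)), (120, np.int64(35), np.float64(9.8)), (140, np.int64(32), np.float64(9.8)), (160, np.int64(38), np.float64(8.8)), (172, np.int64(80), np.float64(4.9))]
top 0.82 rack [567.6  92.3 189.4]
top 0.8 rack [562.1 175.3 189. ]
top 0.32 rack [478.10592644 240.85774799 137.99249251]
slide [27.36  6.47 -1.75] turn [ 22.4 -18.8  78.4] t 16.9 tcp [495.6 -92.5 320.2] j6 [-0.31 -0.11  1.82  0.13  0.98 -0.28] F [-0.2 -0.4 -0.5] gap 0.551
  return _methods._mean(a, axis=axis, dtype=dtype,
  ret = ret.dtype.type(ret / rcount)
Traceback (most recent call last):
  File "st.py", line 10, in <module>
    k=abs(n)<40; print(c,round(m['p'],2),'y %.1f'%np.median(l[k,1]),'top s %.1f'%np.percentile(u[k],98),[(z,(k&(abs(u-z)<8)).sum(),np.median(n[k&(abs(u-z)<8)]).round(1)) for z in (60,120,140,160,172) if (k&(abs(u-z)<8)).sum()>3])
                                                                                 ~~~~~~~~~~~~~^^^^^^^^^
IndexError: index -1 is out of bounds for axis 0 with size 0
```

```bash
python3 go.py 563.5 176.5 270 5.7
```

```text
slide [27.34  1.94  6.61] turn [ 22.4 -18.8  78.4] t 16.9 tcp [495.6 -92.5 320.2] j6 [-0.31 -0.11  1.82  0.13  0.98 -0.28] F [-0.2 -0.4 -0.5] gap 0.551
```

```bash
python3 -m inch '{"turn":[[22.4,-18.8,78.4],[22.4,-18.8,78.4],[22.4,-18.8,78.4],[22.4,-18.8,78.4],[22.4,-18.8,78.4],[22.4,-18.8,78.4],[22.4,-18.8,78.4],[22.4,-18.8,78.4],[22.4,-18.8,78.4],[22.4,-18.8,78.4],[22.4,-18.8,78.4],[22.4,-18.8,78.4],[22.4,-18.8,78.4],[22.4,-18.8,78.4]],"slide":[[27.3,1.9,6.6],[27.3,1.9,6.6],[27.3,1.9,6.6],[27.3,1.9,6.6],[27.3,1.9,6.6],[27.3,1.9,6.6],[27.3,1.9,6.6],[27.3,1.9,6.6],[27.3,1.9,6.6],[27.3,1.9,6.6],[27.3,1.9,6.6],[27.3,1.9,6.6],[27.3,1.9,6.6],[27.3,1.9,6.6]],"jaw":[0.55,0.55,0.55,0.55,0.55,0.55,0.55,0.55,0.55,0.55,0.55,0.55,0.55,0.55]}' 40; python3 go.py 563.5 176.5 163 5.7
```

```text
time_s: 18.25
tcp_pos: [563.0, 176.2, 271.0]
tool_rot: [0.999, 0.051, 0.001, 0.001]
force: [-0.2, 0.9, -0.3]
finger_gap: 0.552
gripper_force: 0.0
slide [ 0.03 -0.05 10.8 ] turn [ 0.1 -0.1  0.2] t 18.2 tcp [563.  176.2 271. ] j6 [ 0.24  0.36  1.34 -0.    1.44  1.71] F [-0.2  0.9 -0.3] gap 0.552
```

```bash
python3 -m inch '{"turn":[[0,0,0],[0,0,0],[0,0,0],[0,0,0],[0,0,0],[0,0,0],[0,0,0],[0,0,0],[0,0,0],[0,0,0]],"slide":[[0,0,4],[0,0,8],[0,0,10],[0,0,10.7],[0,0,10.7],[0,0,10.7],[0,0,10.7],[0,0,10.7],[0,0,10.7],[0,0,10.7]],"jaw":[0.5,0.5,0.5,0.5,0.5,0,0,0,0,0]}' 45; python3 -m inch '{"turn":[[0,0,0],[0,0,-8],[0,0,-16],[0,0,-24],[0,0,-32],[0,0,-40],[0,0,-48],[0,0,-56],[0,0,-64],[0,0,-72],[0,0,-80],[0,0,-87],[0,0,-90],[0,0,-90],[0,0,-90]],"slide":[[0,0,-0.5],[0,0,-0.5],[0,0,-0.5],[0,0,-0.5],[0,0,-0.5],[0,0,-0.5],[0,0,-0.5],[0,0,-0.5],[0,0,-0.5],[0,0,-0.5],[0,0,-0.5],[0,0,-0.5],[0,0,-0.5],[0,0,-0.5],[0,0,-0.5]],"jaw":[0,0,0,0,0,0,0,0,0,0,0,0,0,0,0]}' 45;  python3 hold.py
```

```text
time_s: 19.25
tcp_pos: [563.6, 176.0, 165.3]
tool_rot: [0.999, 0.049, 0.001, 0.0]
force: [-0.7, 0.1, 5.1]
finger_gap: 0.232
gripper_force: 45.0
time_s: 20.75
tcp_pos: [563.3, 175.9, 169.4]
tool_rot: [0.672, 0.74, 0.0, 0.001]
force: [-0.2, -0.1, -2.6]
finger_gap: 0.23
gripper_force: 45.0
scene 0.95 [279. 203.] [592. -96. 143.]
scene 0.7 [353. 227.] [580.  96. 120.]
scene 0.69 tool-frame 323 [[-28.1, -3.5, 39.9], [0.5, 4.3, 63.5], [28.8, 28.3, 162.4]]
40 16 [-8.  0. 11.] 10.7; 50 22 [-9.  1. 12.] 10.2; 60 133 [-20.   2.  22.] 12.4; 70 5 [-18. -10.  -3.] 19.6; 80 9 [-24.  -2.  16.] 28.7; 130 40 [-27.  -1.  26.] 2.0; 140 46 [-28.   3.  31.] 1.9; 150 42 [-28.  -0.  28.] 2.2; 
top 0.66 [381. 248.] [592. -98. 142.]
top 0.57 [308. 262.] [567.  90. 108.]
```

```bash
python3 -m inch '{"turn":[[0,0,0],[0,0,0],[0,0,0],[0,0,0],[0,0,0],[0,0,0],[0,0,0],[0,0,0],[0,0,0]],"slide":[[0,0,-2],[0,0,-4],[0,0,-7],[0,0,-11],[0,0,-15],[0,0,-19],[0,0,-23],[0,0,-24],[0,0,-24]],"jaw":[0,0,0,0,0,0,0,0,0]}' 45; python3 go.py 499 -172 409 85.6 27 -0.077
```

```text
time_s: 21.85
tcp_pos: [563.1, 176.2, 410.1]
tool_rot: [0.672, 0.741, 0.001, 0.002]
force: [0.2, -0.2, -3.5]
finger_gap: 0.233
gripper_force: 45.0
slide [-34.02  -9.8    0.1 ] turn [-26.7  -2.3   9.8] t 21.9 tcp [563.1 176.2 410.1] j6 [ 0.24  0.34  1.06 -0.    1.74  0.14] F [ 0.2 -0.2 -3.5] gap 0.233
```

```bash
python3 -m inch '{"turn":[[0,0,0],[-3,0,1],[-6,-0.5,2],[-10,-1,4],[-14,-1.2,5],[-18,-1.6,7],[-22,-2,8],[-27,-2.4,9.8],[-27,-2.4,9.8],[-27,-2.4,9.8],[-27,-2.4,9.8],[-27,-2.4,9.8]],"slide":[[-3,-0.9,0],[-7,-2,0],[-11,-3.2,0],[-15,-4.3,0],[-19,-5.5,0],[-23,-6.6,0],[-27,-7.8,0],[-31,-8.9,0],[-34,-9.8,0],[-34,-9.8,0],[-34,-9.8,0],[-34,-9.8,0]],"jaw":[0,0,0,0,0,0,0,0,0,0,0,0]}' 45; python3 go.py 556.6 -176.7 191 85.6 27 -0.077; python3 hold.py
```

```text
time_s: 23.05
tcp_pos: [499.0, -171.0, 408.4]
tool_rot: [0.713, 0.661, 0.159, 0.172]
force: [0.6, -0.0, -3.0]
finger_gap: 0.235
gripper_force: 45.0
slide [-0.12 -4.74 22.  ] turn [ 0.1 -0.   0.1] t 23.1 tcp [ 499.  -171.   408.4] j6 [-0.49 -0.08  1.59  0.2   1.2  -0.44] F [ 0.6 -0.  -3. ] gap 0.235
scene 0.92 [352. 229.] [579.  96. 123.]
scene 0.71 tool-frame 1119 [[-28.8, -7.2, -17.9], [6.8, 1.8, 97.9], [31.1, 19.6, 151.3]]
0 26 [10. 14. 15.] 3.4; 10 23 [11. 14. 15.] 5.3; 20 31 [ 1. 13. 15.] 6.7; 30 60 [-6.  7. 14.] 8.8; 40 59 [-9.  7. 14.] 9.0; 50 54 [-7.  6. 15.] 8.6; 60 137 [-17.   8.  22.] 9.6; 70 6 [-0.  5. 15.] 4.2; 80 26 [-4.  4.  8.] 3.1; 90 63 [-19.   2.  20.] 1.3; 100 95 [-28.   2.  28.] 0.6; 110 103 [-27.   3.  32.] 0.7; 120 105 [-28.  -0.  29.] 1.2; 130 97 [-28.   0.  30.] 1.0; 140 94 [-28.   3.  30.] 0.9; 150 86 [-28.  -1.  30.] 1.0; 
scene 0.65 [281. 204.] [592. -96. 143.]
top 0.83 [307. 262.] [566.  91. 107.]
top 0.64 [386. 250.] [591. -98. 142.]
top 0.63 tool-frame 555 [[-30.3, -14.0, 8.4], [11.4, 1.9, 105.9], [31.8, 22.8, 152.4]]
0 6 [12. 13. 14.] 3.0; 10 9 [12. 13. 13.] 5.7; 20 11 [11. 13. 13.] 4.5; 30 8 [11. 13. 13.] 2.8; 40 10 [11. 12. 13.] 5.7; 50 13 [10. 13. 14.] 5.0; 60 165 [-11.  13.  22.] 12.0; 90 12 [15. 19. 23.] 1.4; 100 39 [-28.  19.  32.] 1.6; 110 49 [-30.   7.  32.] 1.6; 120 58 [-28.   0.  30.] 1.3; 130 66 [-28.   3.  31.] 1.8; 140 47 [-29.  -1.  27.] 1.8; 150 56 [-29.  -0.  29.] 1.6; 
top 0.55 [255. 271.] [538. 230.  82.]
```

```bash
python3 -m inch '{"turn":[[0,0,0],[0,0,0],[0,0,0],[0,0,0],[0,0,0],[0,0,0],[0,0,0],[0,0,0],[0,0,0],[0,0,0],[0,0,0],[0,0,0]],"slide":[[0,-2,2],[-0.1,-4,6],[-0.1,-4.7,10],[-0.1,-4.7,13],[-0.1,-4.7,15],[-0.1,-4.7,17],[-0.1,-4.7,18],[-0.1,-4.7,19],[-0.1,-4.7,19.5],[-0.1,-4.7,20],[-0.1,-4.7,20],[-0.1,-4.7,20]],"jaw":[0,0,0,0,0,0,0,0,0,0,0,0]}' 45; python3 go.py 556.6 -176.7 191 85.6 27 -0.077
```

```text
time_s: 24.45
tcp_pos: [548.2, -177.0, 210.8]
tool_rot: [0.713, 0.661, 0.159, 0.173]
force: [-0.5, 0.6, -2.9]
finger_gap: 0.229
gripper_force: 45.0
slide [ 0.09 -0.17  2.14] turn [0.2 0.1 0.1] t 24.4 tcp [ 548.2 -177.   210.8] j6 [-0.45  0.16  1.8   0.24  0.75 -0.51] F [-0.5  0.6 -2.9] gap 0.229
```

```bash
python3 -m inch '{"turn":[[0,0,0],[0,0,0],[0,0,0],[0,0,0],[0,0,0],[0,0,0],[0,0,0],[0,0,0]],"slide":[[0,0,0.5],[0,0,1],[0,0,1.5],[0,0,1.8],[0,0,2.1],[0,0,2.3],[0,0,2.3],[0,0,2.3]],"jaw":[0,0,0,0,0,0,0,0]}' 40; python3 go.py 556.6 -176.7 191 85.6 27 -0.077
```

```text
time_s: 25.25
tcp_pos: [558.8, -177.8, 190.1]
tool_rot: [0.713, 0.661, 0.159, 0.173]
force: [-2.4, -0.0, -0.5]
finger_gap: 0.233
gripper_force: 40.0
slide [ 0.09 -0.16 -0.18] turn [0.2 0.1 0.1] t 25.2 tcp [ 558.8 -177.8  190.1] j6 [-0.44  0.2   1.8   0.25  0.7  -0.52] F [-2.4 -0.  -0.5] gap 0.233
```

```bash
sed -i 's/k=abs(n)<40; print/k=abs(n)<40\n            if k.sum()>40: print/' st.py
python3 -m inch '{"turn":[[0,0,0],[0,0,0],[0,0,0],[0,0,0],[0,0,0],[0,0,0],[0,0,0],[0,0,0],[0,0,0],[0,0,0],[0,0,0]],"slide":[[0,0,0.1],[0,0,0.1],[0,0,0.1],[0,0,-1],[0,0,-3],[0,0,-6],[0,0,-10],[0,0,-14],[0,0,-16],[0,0,-17],[0,0,-17]],"jaw":[0.3,0.45,0.55,0.55,0.55,0.55,0.55,0.55,0.55,0.55,0.55]}' 40;python3 st.py 2>/dev/null; python3 go.py 570 93.5 270 5.7
```

```text
time_s: 26.35
tcp_pos: [481.1, -171.7, 342.4]
tool_rot: [0.713, 0.661, 0.16, 0.174]
force: [0.0, 0.6, -1.0]
finger_gap: 0.555
gripper_force: 0.0
scene 0.98 y 43.7 top s 178.7 [(60, np.int64(89), np.float64(3.0)), (120, np.int64(59), np.float64(9.3)), (140, np.int64(66), np.float64(8.5)), (160, np.int64(67), np.float64(7.6)), (172, np.int64(88), np.float64(6.1))]
scene 0.91 rack [570.9  94.9 188. ]
scene 0.64 y 122.9 top s 179.0 [(60, np.int64(96), np.float64(2.4)), (120, np.int64(62), np.float64(9.5)), (140, np.int64(63), np.float64(8.6)), (160, np.int64(59), np.float64(9.4)), (172, np.int64(78), np.float64(7.9))]
scene 0.43 rack [757.16406105 193.12330423  17.53182821]
top 0.81 y 42.2 top s 181.3 [(60, np.int64(24), np.float64(4.2)), (120, np.int64(35), np.float64(9.7)), (140, np.int64(35), np.float64(9.0)), (160, np.int64(32), np.float64(8.5)), (172, np.int64(71), np.float64(5.1))]
top 0.77 y 120.3 top s 181.7 [(60, np.int64(21), np.float64(3.0)), (120, np.int64(33), np.float64(9.4)), (140, np.int64(33), np.float64(9.8)), (160, np.int64(36), np.float64(9.0)), (172, np.int64(74), np.float64(6.1))]
top 0.61 rack [568.1  92.7 189.1]
slide [27.1   2.92  9.31] turn [ 22.5 -18.8  78.4] t 26.6 tcp [ 481.3 -171.5  339.8] j6 [-0.51 -0.1   1.76  0.22  1.05 -0.5 ] F [ 0.9  0.7 -0.6] gap 0.553
```

```bash
python3 -m inch '{"turn":[[22.5,-18.8,78.4],[22.5,-18.8,78.4],[22.5,-18.8,78.4],[22.5,-18.8,78.4],[22.5,-18.8,78.4],[22.5,-18.8,78.4],[22.5,-18.8,78.4],[22.5,-18.8,78.4],[22.5,-18.8,78.4],[22.5,-18.8,78.4],[22.5,-18.8,78.4],[22.5,-18.8,78.4],[22.5,-18.8,78.4],[22.5,-18.8,78.4]],"slide":[[27.1,2.9,9.3],[27.1,2.9,9.3],[27.1,2.9,9.3],[27.1,2.9,9.3],[27.1,2.9,9.3],[27.1,2.9,9.3],[27.1,2.9,9.3],[27.1,2.9,9.3],[27.1,2.9,9.3],[27.1,2.9,9.3],[27.1,2.9,9.3],[27.1,2.9,9.3],[27.1,2.9,9.3],[27.1,2.9,9.3]],"jaw":[0.55,0.55,0.55,0.55,0.55,0.55,0.55,0.55,0.55,0.55,0.55,0.55,0.55,0.55]}' 40; python3 go.py 570 93.5 163 5.7
```

```text
time_s: 27.95
tcp_pos: [569.8, 93.4, 270.8]
tool_rot: [0.999, 0.051, 0.001, 0.001]
force: [0.6, -0.1, 0.2]
finger_gap: 0.553
gripper_force: 0.0
slide [-0.   -0.02 10.78] turn [ 0.1 -0.1  0.2] t 27.9 tcp [569.8  93.4 270.8] j6 [ 0.1   0.33  1.38 -0.    1.43  1.57] F [ 0.6 -0.1  0.2] gap 0.553
```

```bash
python3 -m inch '{"turn":[[0,0,0],[0,0,0],[0,0,0],[0,0,0],[0,0,0],[0,0,0],[0,0,0],[0,0,0],[0,0,0],[0,0,0]],"slide":[[0,0,4],[0,0,8],[0,0,10],[0,0,10.7],[0,0,10.7],[0,0,10.7],[0,0,10.7],[0,0,10.7],[0,0,10.7],[0,0,10.7]],"jaw":[0.5,0.5,0.5,0.5,0.5,0,0,0,0,0]}' 45; python3 -m inch '{"turn":[[0,0,0],[0,0,-8],[0,0,-16],[0,0,-24],[0,0,-32],[0,0,-40],[0,0,-48],[0,0,-56],[0,0,-64],[0,0,-72],[0,0,-80],[0,0,-87],[0,0,-90],[0,0,-90],[0,0,-90]],"slide":[[0,0,-0.5],[0,0,-0.5],[0,0,-0.5],[0,0,-0.5],[0,0,-0.5],[0,0,-0.5],[0,0,-0.5],[0,0,-0.5],[0,0,-0.5],[0,0,-0.5],[0,0,-0.5],[0,0,-0.5],[0,0,-0.5],[0,0,-0.5],[0,0,-0.5]],"jaw":[0,0,0,0,0,0,0,0,0,0,0,0,0,0,0]}' 45;  python3 hold.py
```

```text
time_s: 28.95
tcp_pos: [570.5, 93.3, 165.0]
tool_rot: [0.999, 0.05, 0.002, 0.0]
force: [-0.2, -0.5, 6.6]
finger_gap: 0.233
gripper_force: 44.7
time_s: 30.45
tcp_pos: [569.3, 94.4, 168.7]
tool_rot: [0.671, 0.741, 0.0, -0.0]
force: [-3.1, 7.1, -3.3]
finger_gap: 0.233
gripper_force: 45.0
scene 0.9 [251. 196.] [ 586. -175.  142.]
scene 0.87 [281. 203.] [593. -96. 142.]
scene 0.65 [316. 311.] [810.  93.  83.]
scene 0.53 tool-frame 218 [[-23.5, -0.9, 42.0], [2.1, 5.9, 61.8], [30.2, 21.3, 153.0]]
40 11 [-8. -0.  9.] 10.8; 50 17 [-8.  2. 13.] 9.7; 60 101 [-18.   2.  21.] 11.5; 130 14 [-24.   3.  26.] 2.5; 140 42 [-23.   7.  32.] 1.7; 150 32 [-24.  -0.  27.] 1.2; 
top 0.76 [385. 246.] [590. -96. 143.]
top 0.7 [416. 251.] [ 585. -176.  143.]
top 0.5 [440. 244.] [ 595. -249.   74.]
```

The blade lightly touches the -y end plate (7 N along +y), so I'll move it 5 mm away before lifting.

```bash
python3 -m inch '{"turn":[[0,0,0],[0,0,0],[0,0,0]],"slide":[[0.3,0,0],[0.5,0,0],[0.5,0,0]],"jaw":[0,0,0]}' 45; python3 -m inch '{"turn":[[0,0,0],[0,0,0],[0,0,0],[0,0,0],[0,0,0],[0,0,0],[0,0,0],[0,0,0],[0,0,0]],"slide":[[0,0,-2],[0,0,-4],[0,0,-7],[0,0,-11],[0,0,-15],[0,0,-19],[0,0,-23],[0,0,-24],[0,0,-24]],"jaw":[0,0,0,0,0,0,0,0,0]}' 45; python3 go.py 492.6 -251.6 409 85.6 27 -0.077; python3 hold.py
```

```text
time_s: 30.95
tcp_pos: [569.6, 98.4, 169.3]
tool_rot: [0.671, 0.741, 0.0, 0.001]
force: [0.1, 0.6, -2.9]
finger_gap: 0.232
gripper_force: 45.0
time_s: 31.85
tcp_pos: [569.3, 98.3, 409.8]
tool_rot: [0.671, 0.741, 0.001, 0.002]
force: [0.6, -0.7, -2.5]
finger_gap: 0.228
gripper_force: 45.0
slide [-34.06 -11.08   0.07] turn [-26.7  -2.3   9.9] t 31.9 tcp [569.3  98.3 409.8] j6 [ 0.11  0.3   1.1  -0.    1.73  0.01] F [ 0.6 -0.7 -2.5] gap 0.228
scene 0.88 tool-frame 871 [[-27.3, -9.6, 28.9], [4.1, 2.2, 101.8], [33.5, 22.6, 152.3]]
20 6 [12. 13. 14.] 8.6; 30 35 [-7.  4. 14.] 10.7; 40 37 [-9.  2. 14.] 10.4; 50 45 [-10.   4.  14.] 10.1; 60 220 [-20.   4.  23.] 9.8; 90 35 [-19.  14.  24.] 1.8; 100 82 [-27.   5.  33.] 1.5; 110 83 [-27.   3.  32.] 1.8; 120 85 [-26.   1.  32.] 1.6; 130 81 [-26.   4.  32.] 1.7; 140 74 [-26.   4.  32.] 1.5; 150 72 [-24.   6.  33.] 1.7; 
scene 0.77 [251. 196.] [ 584. -176.  140.]
scene 0.6 [237. 204.] [ 601. -228.   77.]
scene 0.58 [281. 206.] [593. -96. 140.]
scene 0.33 [399. 251.] [556. 228.  28.]
top 0.77 [386. 248.] [590. -98. 143.]
top 0.56 [415. 251.] [ 585. -176.  143.]
```

```bash
python3 -m inch '{"turn":[[0,0,0],[-3,0,1],[-6,-0.5,2],[-10,-1,4],[-14,-1.2,5],[-18,-1.6,7],[-22,-2,8],[-27,-2.4,9.8],[-27,-2.4,9.8],[-27,-2.4,9.8],[-27,-2.4,9.8],[-27,-2.4,9.8]],"slide":[[-3,-1,0],[-7,-2.3,0],[-11,-3.6,0],[-15,-4.9,0],[-19,-6.2,0],[-23,-7.5,0],[-27,-8.8,0],[-31,-10.1,0],[-34,-11.1,0],[-34,-11.1,0],[-34,-11.1,0],[-34,-11.1,0]],"jaw":[0,0,0,0,0,0,0,0,0,0,0,0]}' 45; python3 go.py 550.4 -256.4 191 85.6 27 -0.077; python3 hold.py
```

```text
time_s: 33.25
tcp_pos: [492.4, -250.2, 408.7]
tool_rot: [0.712, 0.661, 0.16, 0.172]
force: [-0.4, -0.7, -3.1]
finger_gap: 0.229
gripper_force: 45.0
slide [-0.18 -4.75 22.03] turn [ 0.2 -0.   0.1] t 33.2 tcp [ 492.4 -250.2  408.7] j6 [-0.65 -0.    1.52  0.27  1.23 -0.61] F [-0.4 -0.7 -3.1] gap 0.229
scene 0.92 [280. 204.] [593. -96. 141.]
scene 0.86 tool-frame 1071 [[-25.5, -7.1, -19.6], [8.9, 1.5, 98.7], [34.8, 19.9, 152.1]]
0 29 [10. 13. 15.] 2.1; 10 25 [11. 13. 15.] 4.0; 20 27 [ 5. 13. 15.] 4.4; 30 57 [-6.  8. 14.] 8.9; 40 54 [-6.  9. 15.] 8.4; 50 63 [-9.  8. 15.] 8.7; 60 119 [-16.   8.  24.] 10.6; 70 6 [-1.  5.  8.] 2.7; 80 25 [-2.  5.  8.] 1.8; 90 51 [-15.   6.  20.] 1.4; 100 89 [-20.   5.  33.] 0.7; 110 91 [-23.   4.  34.] 0.7; 120 99 [-23.   5.  35.] 0.9; 130 94 [-25.   5.  35.] 0.9; 140 94 [-27.   3.  32.] 0.5; 150 91 [-25.   6.  32.] 0.6; 
scene 0.71 [251. 192.] [ 585. -176.  140.]
scene 0.71 [238. 203.] [ 595. -224.   75.]
scene 0.56 [400. 251.] [556. 228.  35.]
top 0.8 [416. 253.] [ 584. -176.  144.]
top 0.75 [384. 248.] [592. -98. 142.]
top 0.73 tool-frame 672 [[-28.3, -15.8, -11.7], [11.5, 1.9, 63.2], [33.1, 22.1, 150.7]]
0 16 [11. 12. 13.] 2.9; 10 20 [ 9. 12. 14.] 5.4; 20 14 [10. 13. 14.] 4.1; 30 19 [ 7. 12. 14.] 6.8; 40 26 [ 3. 11. 14.] 9.5; 50 26 [-1. 11. 14.] 8.9; 60 197 [-10.  12.  23.] 10.3; 90 14 [13. 20. 24.] 1.2; 100 39 [-29.  20.  33.] 1.2; 110 53 [-27.   6.  34.] 1.5; 120 62 [-28.   3.  31.] 1.3; 130 59 [-28.   6.  33.] 1.5; 140 59 [-26.   1.  29.] 1.4; 150 45 [-26.  -3.  30.] 1.2;
```

```bash
python3 -m inch '{"turn":[[0,0,0],[0,0,0],[0,0,0],[0,0,0],[0,0,0],[0,0,0],[0,0,0],[0,0,0],[0,0,0],[0,0,0],[0,0,0],[0,0,0]],"slide":[[0,-2,2],[-0.3,-4,6],[-0.3,-4.7,10],[-0.3,-4.7,13],[-0.3,-4.7,15],[-0.3,-4.7,17],[-0.3,-4.7,18],[-0.3,-4.7,19],[-0.3,-4.7,19.5],[-0.3,-4.7,20],[-0.3,-4.7,20],[-0.3,-4.7,20]],"jaw":[0,0,0,0,0,0,0,0,0,0,0,0]}' 45; python3 go.py 550.4 -256.4 191 85.6 27 -0.077
```

```text
time_s: 34.65
tcp_pos: [541.5, -258.0, 210.4]
tool_rot: [0.713, 0.661, 0.16, 0.173]
force: [0.2, 0.4, -2.6]
finger_gap: 0.232
gripper_force: 45.0
slide [ 0.23 -0.11  2.13] turn [0.3 0.  0.1] t 34.6 tcp [ 541.5 -258.   210.4] j6 [-0.6   0.22  1.73  0.32  0.8  -0.71] F [ 0.2  0.4 -2.6] gap 0.232
```

```bash
python3 -m inch '{"turn":[[0,0,0],[0,0,0],[0,0,0],[0,0,0],[0,0,0],[0,0,0],[0,0,0],[0,0,0]],"slide":[[0,0,0.5],[0,0,1],[0,0,1.5],[0,0,1.8],[0,0,2.1],[0,0,2.3],[0,0,2.3],[0,0,2.3]],"jaw":[0,0,0,0,0,0,0,0]}' 40; python3 go.py 550.4 -256.4 191 85.6 27 -0.077
```

```text
time_s: 35.45
tcp_pos: [552.1, -258.7, 189.7]
tool_rot: [0.713, 0.661, 0.16, 0.173]
force: [-0.5, 0.7, -1.0]
finger_gap: 0.23
gripper_force: 40.0
slide [ 0.22 -0.11 -0.2 ] turn [0.2 0.  0.1] t 35.5 tcp [ 552.1 -258.7  189.7] j6 [-0.59  0.27  1.72  0.33  0.76 -0.71] F [-0.5  0.7 -1. ] gap 0.23
```

```bash
python3 -m inch '{"turn":[[0,0,0],[0,0,0],[0,0,0],[0,0,0],[0,0,0],[0,0,0],[0,0,0],[0,0,0],[0,0,0],[0,0,0],[0,0,0],[0,0,0],[0,0,0]],"slide":[[0,0,0.1],[0,0,0.2],[0,0,0.2],[0,0,0.2],[0,0,0.2],[0,0,-1],[0,0,-3],[0,0,-6],[0,0,-10],[0,0,-14],[0,0,-16],[0,0,-17],[0,0,-17]],"jaw":[0,0,0.3,0.45,0.55,0.55,0.55,0.55,0.55,0.55,0.55,0.55,0.55]}' 40;python3 st.py 2>/dev/null; python3 go.py 463 409 262 95.7
```

```text
time_s: 36.75
tcp_pos: [474.2, -252.8, 341.9]
tool_rot: [0.712, 0.661, 0.16, 0.174]
force: [0.3, -0.7, -0.2]
finger_gap: 0.547
gripper_force: 0.0
scene 0.98 y -35.5 top s 178.7 [(60, np.int64(84), np.float64(3.0)), (120, np.int64(65), np.float64(9.5)), (140, np.int64(66), np.float64(9.1)), (160, np.int64(68), np.float64(8.4)), (172, np.int64(88), np.float64(7.0))]
scene 0.98 y 122.8 top s 178.7 [(60, np.int64(89), np.float64(2.6)), (120, np.int64(67), np.float64(9.3)), (140, np.int64(63), np.float64(8.8)), (160, np.int64(63), np.float64(9.2)), (172, np.int64(81), np.float64(7.6))]
scene 0.81 y 43.8 top s 179.3 [(60, np.int64(86), np.float64(3.8)), (120, np.int64(66), np.float64(9.5)), (140, np.int64(66), np.float64(8.0)), (160, np.int64(63), np.float64(8.3)), (172, np.int64(88), np.float64(5.8))]
top 0.92 y -35.9 top s 181.0 [(60, np.int64(25), np.float64(2.6)), (120, np.int64(41), np.float64(10.3)), (140, np.int64(33), np.float64(9.5)), (160, np.int64(40), np.float64(9.1)), (172, np.int64(83), np.float64(4.6))]
top 0.59 y 41.4 top s 181.3 [(60, np.int64(25), np.float64(3.3)), (120, np.int64(34), np.float64(9.2)), (140, np.int64(33), np.float64(8.7)), (160, np.int64(42), np.float64(7.9)), (172, np.int64(82), np.float64(4.1))]
slide [65.87 -8.97  4.09] turn [27.   2.4 -9.8] t 37.0 tcp [ 474.6 -252.5  339.3] j6 [-0.68 -0.02  1.69  0.3   1.09 -0.69] F [0.3 1.2 0.5] gap 0.551
```

View pics/st_scene.png

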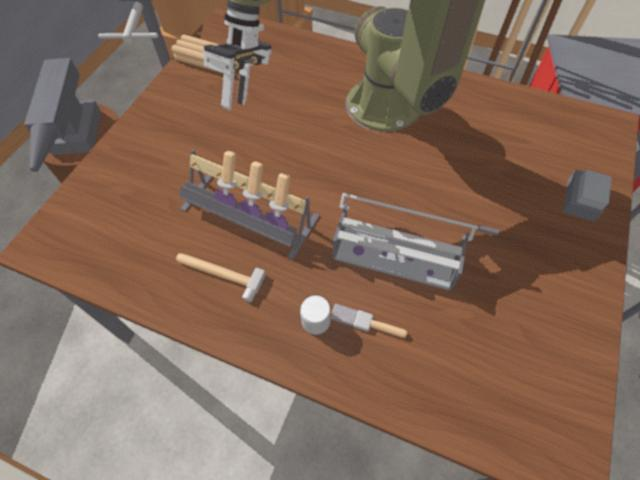

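All three scrapers stand in the packing rack, with handles at (228,168), (255,178) and (282,190). The drip rack is empty and the keeper is still back, grip at (485,230).

```bash
python3 -m inch '{"turn":[[27,2.4,-9.8],[27,2.4,-9.8],[27,2.4,-9.8],[27,2.4,-9.8],[27,2.4,-9.8],[27,2.4,-9.8],[27,2.4,-9.8],[27,2.4,-9.8],[27,2.4,-9.8],[27,2.4,-9.8],[27,2.4,-9.8],[27,2.4,-9.8],[27,2.4,-9.8],[27,2.4,-9.8],[27,2.4,-9.8],[27,2.4,-9.8],[27,2.4,-9.8]],"slide":[[65.9,-9,4],[65.9,-9,4],[65.9,-9,4],[65.9,-9,4],[65.9,-9,4],[65.9,-9,4],[65.9,-9,4],[65.9,-9,4],[65.9,-9,4],[65.9,-9,4],[65.9,-9,4],[65.9,-9,4],[65.9,-9,4],[65.9,-9,4],[65.9,-9,4],[65.9,-9,4],[65.9,-9,4]],"jaw":[0.5,0.5,0.5,0.5,0.5,0.5,0.5,0.5,0.5,0.5,0.5,0.5,0.5,0.5,0.5,0.5,0.5]}' 15; python3 go.py 463 409.4 141 95.7; python3 - <<'E'
from h import *
s=snap('top'); P=pts(s,np.ones((480,640),bool)); g=P[(P[:,1]>385)&(P[:,1]<445)&(abs(P[:,0]-465)<30)&(P[:,2]>120)&(P[:,2]<160)]; print(len(g),np.median(g,0) if len(g) else '')
E
```

```text
time_s: 38.65
tcp_pos: [462.8, 408.1, 263.1]
tool_rot: [0.672, 0.741, 0.0, 0.001]
force: [0.5, 0.8, 0.3]
finger_gap: 0.5
gripper_force: 0.0
slide [ 0.14 -0.   12.21] turn [ 0.1  0.1 -0.1] t 38.6 tcp [462.8 408.1 263.1] j6 [ 0.66  0.43  1.26 -0.    1.45  0.57] F [0.5 0.8 0.3] gap 0.5
111 [462.52203754 408.87535647 140.71215261]
```

```bash
python3 -m inch '{"turn":[[0,0,0],[0,0,0],[0,0,0],[0,0,0],[0,0,0],[0,0,0],[0,0,0],[0,0,0],[0,0,0],[0,0,0]],"slide":[[0,0,4],[0,0,8],[0,0,11],[0,0,12.4],[0,0,12.4],[0,0,12.4],[0,0,12.4],[0,0,12.4],[0,0,12.4],[0,0,12.4]],"jaw":[0.5,0.5,0.5,0.5,0.5,0,0,0,0,0]}' 20; python3 go.py 463 409.4 141 95.7
```

```text
time_s: 39.7
tcp_pos: [463.7, 409.1, 139.8]
tool_rot: [0.671, 0.741, 0.002, 0.002]
force: [1.3, 1.4, 0.4]
finger_gap: 0.141
gripper_force: 20.0
slide [ 0.03 -0.06 -0.12] turn [ 0.3  0.  -0. ] t 39.7 tcp [463.7 409.1 139.8] j6 [ 0.66  0.53  1.41 -0.    1.2   0.57] F [1.3 1.4 0.4] gap 0.141
```

```bash
python3 -m inch '{"turn":[[0,0,0],[0,0,0],[0,0,0],[0,0,0],[0,0,0],[0,0,0],[0,0,0],[0,0,0],[0,0,0],[0,0,0],[0,0,0],[0,0,0]],"slide":[[0,0.8,-0.52],[0,1.72,-0.78],[0,2.67,-0.76],[0,3.58,-0.46],[0,4.36,0.09],[0,4.77,0.58],[0,5.08,1.14],[0,5.27,1.75],[0,5.33,2.2],[0,5.33,2.35],[0,5.33,2.35],[0,5.33,2.35]],"jaw":[0,0,0,0,0,0,0,0,0,0,0,0]}' 20; python3 go.py 516 414 114 95.7
```

```text
time_s: 40.9
tcp_pos: [516.4, 414.2, 115.9]
tool_rot: [0.671, 0.741, 0.001, 0.002]
force: [5.5, 2.3, 0.8]
finger_gap: 0.14
gripper_force: 20.0
slide [-0.02 -0.04  0.19] turn [ 0.2  0.  -0. ] t 40.9 tcp [516.4 414.2 115.9] j6 [ 0.62  0.65  1.28 -0.    1.21  0.52] F [5.5 2.3 0.8] gap 0.14
```

Next I open, withdraw upwards and check everything.

```bash
python3 -m inch '{"turn":[[0,0,0],[0,0,0],[0,0,0],[0,0,0],[0,0,0],[0,0,0],[0,0,0],[0,0,0],[0,0,0],[0,0,0]],"slide":[[0,0,0],[0,0,0],[0,0,0],[0,0,-2],[0,0,-6],[0,0,-10],[0,0,-14],[0,0,-18],[0,0,-18],[0,0,-18]],"jaw":[0.3,0.5,0.5,0.5,0.5,0.5,0.5,0.5,0.5,0.5]}' 20; python3 st.py 2>/dev/null; python3 - <<'E'
from h import *
for c in ['scene','top']:
    s=snap(c)
    for m in robot.masks_of(c,'keeper')[:2]:
        p=pts(s,m['mask']);p=p[(p[:,2]>104)&(p[:,2]<160)]; print(m['p'],len(p),np.median(p,0))
    for n in ['lacquer_tin','mallet','flat_brush']:
        for m in robot.masks_of(c,n)[:1]: print(n,np.round(m['centre']))
E
```

```text
time_s: 41.9
tcp_pos: [515.4, 414.4, 296.0]
tool_rot: [0.671, 0.741, 0.001, 0.001]
force: [-0.0, -0.3, -1.0]
finger_gap: 0.501
gripper_force: 0.0
scene 0.93 y -34.9 top s 178.6 [(60, np.int64(86), np.float64(3.1)), (120, np.int64(60), np.float64(9.3)), (140, np.int64(59), np.float64(8.3)), (160, np.int64(63), np.float64(8.9)), (172, np.int64(78), np.float64(7.0))]
scene 0.64 y 123.3 top s 179.0 [(60, np.int64(97), np.float64(2.5)), (120, np.int64(64), np.float64(9.3)), (140, np.int64(63), np.float64(9.3)), (160, np.int64(57), np.float64(9.5)), (172, np.int64(78), np.float64(7.9))]
top 0.97 y 41.4 top s 181.9 [(60, np.int64(20), np.float64(3.0)), (120, np.int64(32), np.float64(10.0)), (140, np.int64(37), np.float64(9.3)), (160, np.int64(36), np.float64(7.7)), (172, np.int64(82), np.float64(3.4))]
top 0.74 y -36.8 top s 180.7 [(60, np.int64(25), np.float64(3.0)), (120, np.int64(40), np.float64(10.2)), (140, np.int64(38), np.float64(9.9)), (160, np.int64(42), np.float64(9.3)), (172, np.int64(94), np.float64(3.3))]
top 0.64 y 120.3 top s 182.3 [(60, np.int64(22), np.float64(3.0)), (120, np.int64(34), np.float64(9.6)), (140, np.int64(30), np.float64(10.0)), (160, np.int64(35), np.float64(9.5)), (172, np.int64(81), np.float64(4.2))]
0.92 599 [530.78465283 275.17085742 113.652869  ]
0.66 278 [ 588.99494727 -174.17406116  138.66743105]
lacquer_tin [427. 237.]
mallet [232. 272.]
flat_brush [358. 318.]
0.97 587 [528.97304909 271.37853282 114.83809725]
0.66 884 [530.93673705 251.97722389 114.01448348]
lacquer_tin [307. 175.]
mallet [406. 186.]
flat_brush [276. 196.]
```

View pics/st_scene.png

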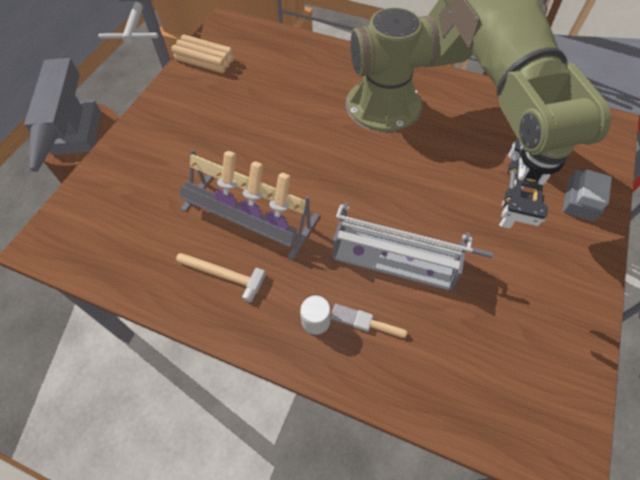

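The keeper is down along the rails, with its bar at z ≈ 114 and its grip at (482,253). The three scrapers stand at (228,168), (255,180) and (282,190), the bystanders haven't moved, and the arm is clear.

```bash
python3 -c "
from rig import robot
print(robot.finish_job())"
```

```text
the job is handed in; nothing more can be done
None
```

The job is handed in: by the last pictures all three scrapers present stand leaning in the packing rack (bays 2, 3 and 4), the keeper is down, and the tin, hammer and brush are where they were; the hand-in gave no verdict.

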